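# Dress the bakery counter: round pies onto the pedestal stands by size

## Task

Put the four round pies on the four white pedestal stands, one pie to each: the largest pie on the lowest (widest) stand, the next largest on the next higher one, and so on up to the smallest pie on the tallest (narrowest) stand. Each pie should end upright in the middle of its stand, let go and still, and must not be tipped over on the way. Leave the two square pies where they are.

Things in the scene. Friction and masses are not known exactly. Their poses are not given: they have to be found in the camera images.
- pie_largest_c (a point): Centre (half-way up) of the largest of the four loose ROUND pies: a disc 66 mm in diameter and 26 mm high, straight-sided and rigid, pastry crust in a silver foil tin, standing upright; z of the point points up. The centre is 13 mm above its underside. Under 0.15 kg.
- pie_second_c (a point): Centre (half-way up) of the second largest of the four loose ROUND pies: a disc 54 mm in diameter and 26 mm high, straight-sided and rigid, pastry crust in a silver foil tin, standing upright; z of the point points up. The centre is 13 mm above its underside. Under 0.15 kg.
- pie_third_c (a point): Centre (half-way up) of the third largest of the four loose ROUND pies: a disc 42 mm in diameter and 26 mm high, straight-sided and rigid, pastry crust in a silver foil tin, standing upright; z of the point points up. The centre is 13 mm above its underside. Under 0.15 kg.
- pie_smallest_c (a point): Centre (half-way up) of the smallest of the four loose ROUND pies: a disc 30 mm in diameter and 26 mm high, straight-sided and rigid, pastry crust in a silver foil tin, standing upright; z of the point points up. The centre is 13 mm above its underside. Under 0.15 kg.
- square_large_c (a point): Centre (half-way up) of the larger of two loose SQUARE pies of the same foil and crust, 58 x 58 mm and 26 mm high. Not part of the job: it stays where it is. x and y of the point run parallel to its sides.
- square_small_c (a point): Centre (half-way up) of the smaller of two loose SQUARE pies of the same foil and crust, 44 x 44 mm and 26 mm high. Not part of the job: it stays where it is. x and y of the point run parallel to its sides.
- stand_lowest_top (a point): Centre of the flat top face of the lowest and widest of four fixed white ceramic pedestal stands: round plate 116 mm in diameter and 9 mm thick on a stem, its top 20 mm above the counter (counter at z = 0). It cannot be moved. z up.
- stand_second_top (a point): Centre of the flat top face of the second lowest of four fixed white ceramic pedestal stands: round plate 100 mm in diameter and 9 mm thick on a stem, its top 45 mm above the counter (counter at z = 0). It cannot be moved. z up.
- stand_third_top (a point): Centre of the flat top face of the third lowest of four fixed white ceramic pedestal stands: round plate 84 mm in diameter and 9 mm thick on a stem, its top 70 mm above the counter (counter at z = 0). It cannot be moved. z up.
- stand_tallest_top (a point): Centre of the flat top face of the tallest and narrowest of four fixed white ceramic pedestal stands: round plate 68 mm in diameter and 9 mm thick on a stem, its top 95 mm above the counter (counter at z = 0). It cannot be moved. z up.
Mind the look-alikes: they are no part of the job. Leave any green look-alike of the part that bears stand_tallest_top alone.

How it is judged:
By the outcome, as a careful person would: the job done as asked, in the order asked, and still so for the second after the job is handed in, with the robot touching nothing.
It also fails if it takes over 106 s, if anything falls off the work surface, if the arm or the gripper's body presses on something with over 40 N, if the wrist force passes 120 N, or if a joint passes its speed limit or range.

## Robot

A 6-joint arm with a two-finger parallel gripper is mounted at the origin on the work surface. World frame = base frame: x ahead of the robot, y to its left, z up, the work surface at z = 0. Lengths are in mm, angles in rad, forces in N, time in s.
With the tool pointing down it reaches from about 300 to 775 mm from the base axis. Payload 14.6 kg.
Tool frame: the origin (TCP) lies on the centre line of the jaws, within the pads' length; the fingertips stand manip.tcp_to_tips ahead of it and the grasp point (between the pads) lies 5 mm behind it (manip.tcp_to_tips is the distance from the TCP to the fingertips, in mm); z points along the fingers, y is the direction in which the jaws open and shut (so a half turn about z gives the same grasp; the last joint's range is limited). The gripper opens to 94 mm and grips with 3 to 60 N. Pads are 16 mm wide; open, the fingers measure 119 mm over their backs; the gripper's body (75 mm by 177 mm) begins 78 mm behind the grasp point.
Start: joints at [-1.408, 0.3, 1.521, -0, 1.321, -0.067], TCP at [125.274, -535.533, 219.446] pointing down, gripper open.
Joint ranges: [-3.03, 3.03], [-0.79, 2.21], [0.23, 2.52], [-1.04, 4.18], [0, 3.07], [-2.55, 2.55]. Speed limits (rad/s): [2.22, 2.22, 2.57, 3.14, 3.14, 3.14].

## Interface

Orientations are given as [roll, pitch, yaw] about the fixed x, y, z axes, in that order (R = Rz(yaw) Ry(pitch) Rx(roll)).
In Python, from cell import manip, optics, workorder gives the robot as it stands. The module is installed in compiled form; this text tells all that it offers.
- The arm moves only by the tool jog_arm, never from a script. Its argument "deltas" is text: rows parted by semicolons, each of 5 numbers parted by spaces: the shift along the tool's x, y, z in mm, then the turn about the tool's z in rad, then the finger opening in mm, from 0 to 94. In form: tx ty tz twist grip; .... A call has exactly 10 rows; each row is the pose to reach, as a shift and turn from the pose commanded when the call began, along the tool's axes at that moment; what a row does not reach only later rows make up. A row lasts 1/8 s, in which the tool goes at most 62.5 mm and 10.7 degrees, less where a joint would pass 70% of its speed; a pose out of reach is approached as far as the arm can. A call with a gripper value outside its range is refused whole. The fingers move at their own pace and stop on an object; "squeeze" is the grip in N (left out, the last holds). Time passes only in rows, so rows that repeat a pose let the fingers close, or fill a call up. It gives the time, the measured TCP pose, the force and the opening at its end, in the units of the state.
- manip.read_state(): the state, without advancing time (a new reading comes with each control period).
- optics.camera(name): name is "scene" or "top" or "wrist"; returns (picture, depth): 384x512x3 uint8, red, green, blue; 384x512 float32, mm along the optical axis (not along the pixel's ray), 0 where there is no reading.
- optics.get_calibration(name): a dict with "intrinsics" (3x3 intrinsics, pixels), "R" (3x3) and "t" (3): a world point X has camera coordinates R X + t; the wrist camera has in their place "hand_eye" (4x4, takes a point from camera to tool coordinates, whose origin is the TCP and whose axes are the flange's). Camera axes: x right, y down, z forward; pixel columns grow to the right and rows downward; lengths in mm; the calibration is good to about 2 mm. The wrist camera is an equidistant fisheye: a pixel r from the principal point sees the ray r / f radians off the axis. A picture is of the moment at which its call begins: read the wrist's pose just before it. get_calibration takes no time and is no camera call.
- workorder.sign_off(): hands the job in, once; it reports no verdict.
The state is a dict: "clock": time; "joints": joint angles; "qd": joint speeds; "effort": joint torques, N m; "eef_pos": TCP position; "eef_rot": TCP orientation; "wrist_force": force on the tool from outside, world axes, zero at the start; "moment": the same for the moment, N m; "finger_gap": finger opening in mm.
Only numpy, scipy, OpenCV 4.12 (cv2) and the standard library are available. Lean on these libraries where they do the work, as an engineer would, in place of code of your own. Each camera call takes 0.05 s, during which the arm holds its last target.

## Working session

There is one attempt and no reset: what is moved stays moved. The work goes in short steps, Python scripts to look and compute and a tool call to move; the robot and the scene stay as the last step left them, time stands still between calls to the robot, and variables do not carry over. Pictures are saved under pics/ and viewed, and the job is handed in when it is done.

Besides the shell and the picture viewer there is one more tool, called as a command line: name --argument value ..., lists and objects as JSON in quotes. jog_arm: Moves the arm, as the interface text tells. Its arguments: {"type":"object","properties":{"deltas":{"type":"string"},"squeeze":{"type":"number"}},"required":["deltas"]}

```bash
mkdir -p pics
cat > h.py <<'E'
import numpy as np, cv2
from cell import manip, optics, workorder
def shot(n,f):
    p,d=optics.camera(n); cv2.imwrite(f'pics/{f}.png',cv2.cvtColor(p,cv2.COLOR_RGB2BGR)); np.savez(f'pics/{f}.npz',p=p,d=d); return p,d
E
python3 - <<'E'
from h import *
s=manip.read_state(); print(s, manip.tcp_to_tips)
for n in ['scene','top','wrist']: print(n,optics.get_calibration(n))
shot('top','top0'); shot('scene','scene0')
E
```

```text
{'clock': 0.0, 'joints': array([-1.40760843e+00,  3.00472492e-01,  1.52159001e+00,  5.35892164e-06,
        1.32065912e+00, -6.65731140e-02]), 'qd': array([ 0.00012215,  0.00077097,  0.00038417, -0.00029939,  0.00099106,
        0.00143696]), 'effort': array([-7.56595600e-04, -5.31811345e+01, -3.52733552e+01,  7.07883644e-02,
        2.44344230e-02, -8.98818666e-05]), 'eef_pos': array([ 125.23340972, -535.30607459,  218.88177096]), 'eef_rot': array([-3.14046653e+00, -8.02826755e-05,  2.29759640e-01]), 'wrist_force': array([-0.35572943,  0.27758628,  0.47106264]), 'moment': array([-0.01899983, -0.05002742, -0.00396694]), 'finger_gap': 94.2279997638358} 14.0
scene {'intrinsics': array([[373.68215208,   0.        , 258.45712655],
       [  0.        , 373.68215208, 192.9032959 ],
       [  0.        ,   0.        ,   1.        ]]), 'R': array([[ 3.55551844e-01,  9.34656558e-01,  6.88539131e-05],
       [ 7.27636046e-01, -2.76753123e-01, -6.27657147e-01],
       [-5.86624813e-01,  2.23214756e-01, -7.78489885e-01]]), 't': array([-200.35005515, -359.06782829, 1551.34462378])}
top {'intrins
[... 197 characters left out ...]
 ,  0.03021404],
       [-0.99546622,  0.00116927, -0.09510854],
       [ 0.09502901, -0.03046327, -0.99500828]]), 't': array([-13.66876844, 539.86515461, 975.33604294])}
wrist {'intrinsics': array([[297.31863964,   0.        , 255.42490326],
       [  0.        , 297.31863964, 190.22883487],
       [  0.        ,   0.        ,   1.        ]]), 'hand_eye': array([[-8.95212404e-04, -9.70470662e-01, -2.41217522e-01,
         7.01172043e+01],
       [ 9.99999504e-01, -7.63460423e-04, -6.39655099e-04,
         4.51226466e-01],
       [ 4.36606475e-04, -2.41217975e-01,  9.70470864e-01,
        -1.65370939e+02],
       [ 0.00000000e+00,  0.00000000e+00,  0.00000000e+00,
         1.00000000e+00]])}
```

View pics/top0.png

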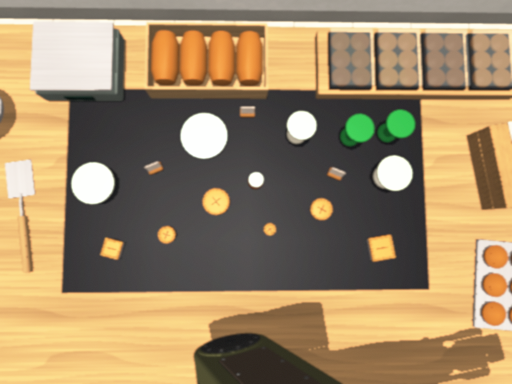

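View pics/scene0.png

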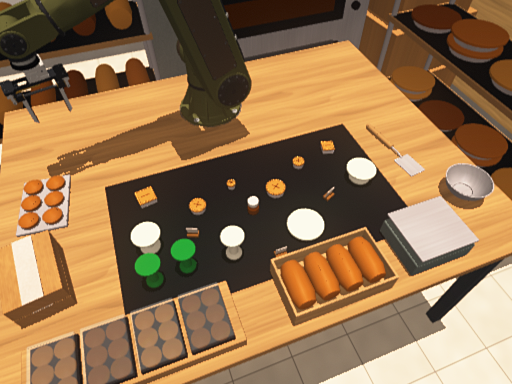

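Top view: the white stand discs are at (204,135), (93,183), (394,173) and (301,127). The green look-alikes are at (360,128) and (400,124), and a small white jar is at (256,180). The round pies are at (216,201), (321,209), (166,234) and (270,229), and the square ones at (112,249) and (382,248). Next I measure them by ray and plane.

```bash
cat >> h.py <<'E'
def ray(c,uv,z):
    K,R,t=c['intrinsics'],c['R'],c['t']
    d=R.T@np.linalg.inv(K)@np.array([uv[0],uv[1],1.]); o=-R.T@t
    return o+d*(z-o[2])/d[2]
def blobs(p,kind,amin=60):
    h=cv2.cvtColor(p,cv2.COLOR_RGB2HSV); H,S,V=cv2.split(h)
    m={'white':(S<40)&(V>170),'pie':(H>5)&(H<28)&(S>90)&(V>120),'green':(H>45)&(H<80)&(S>120)}[kind].astype(np.uint8)
    n,l,st,ce=cv2.connectedComponentsWithStats(m)
    return [(st[i],ce[i],l==i) for i in range(1,n) if st[i][4]>amin]
E
python3 - <<'E'
from h import *
f=np.load('pics/top0.npz');p,d=f['p'],f['d'];c=optics.get_calibration('top')
for k in['white','pie','green']:
    for st,ce,m in blobs(p,k,40):
        if not(60<ce[0]<430 and 90<ce[1]<295) :continue
        dz=np.median(d[m]); K=c['intrinsics']
        cnt=max(cv2.findContours(m.astype(np.uint8),0,cv2.CHAIN_APPROX_NONE)[0],key=cv2.contourArea)
        (cx,cy),r=cv2.minEnclosingCircle(cnt)
        P=c['R'].T@(np.linalg.inv(K)@np.array([ce[0],ce[1],1])*dz-c['t'])
        rect=cv2.minAreaRect(cnt)
        print(k,ce.round(1),st[2:].tolist(),'P',P.round(0),'diam eq',round(2*np.sqrt(st[4]/np.pi)*dz/K[0,0],1), 'encl',round(2*r*dz/K[0,0],1),'ctr',(round(cx,1),round(cy,1)),'rect',np.round(rect[1],1),round(rect[2]))
p=cv2.cvtColor(p,cv2.COLOR_RGB2BGR)
cv2.imwrite('pics/crop0.png',cv2.resize(p[90:290,65:430],None,fx=2.15,fy=2.15,interpolation=cv2.INTER_CUBIC))
E
```

```text
white [301.2 124.9] [30, 29, 681] P [ 689. -128.   95.] diam eq 69.8 encl 70.0 ctr (301.3, 124.9) rect [28. 29.] 90
white [203.6 135.2] [46, 46, 1689] P [681. 109.  20.] diam eq 117.6 encl 118.5 ctr (203.5, 135.2) rect [45. 45.] 90
white [394.2 172.7] [36, 36, 995] P [ 579. -356.   70.] diam eq 86.2 encl 88.1 ctr (393.8, 173.2) rect [35.3 34. ] 27
white [ 92.2 182.7] [43, 42, 1409] P [558. 375.  45.] diam eq 102.7 encl 103.8 ctr (92.1, 182.8) rect [41.  41.7] 45
white [255.7 179. ] [16, 15, 189] P [565. -21.  55.] diam eq 37.7 encl 37.4 ctr (255.6, 179.1) rect [14. 15.] 90
pie [245.3 272.7] [512, 359, 68266] P [336.   4.   6.] diam eq 736.0 encl 1557.6 ctr (255.5, 204.0) rect [358. 511.] 90
pie [246.6 114.2] [15, 7, 62] P [739.   0.  12.] diam eq 22.9 encl 38.3 ctr (247.0, 112.5) rect [14.7  5.7] 12
pie [155.9 169.3] [15, 12, 63] P [595. 230.  12.] diam eq 22.6 encl 38.3 ctr (154.5, 168.1) rect [ 7.2 14.9] 48
pie [333.5 174.9] [15, 13, 65] P [ 581. -222.   12.] diam eq 23.3 encl 39.1 ctr (334.6, 173.7) rect [14.8  7.8] 45
pie [215.6 201.1] [28, 28, 623] P [514.  78.  24.] diam eq 70.1 encl 70.7 ctr (215.6, 201.0) rect [27. 27.] 90
pie [321.1 208.7] [23, 23, 419] P [ 494. -186.   24.] diam eq 57.9 encl 57.8 ctr (321.1, 208.7) rect [22. 22.] 90
pie [269.5 228.8] [14, 14, 149] P [444. -56.  24.] diam eq 34.2 encl 34.0 ctr (269.5, 228.8) rect [13. 13.] 90
pie [166.1 234.3] [19, 19, 279] P [432. 199.  24.] diam eq 46.4 encl 46.2 ctr (166.1, 234.2) rect [18. 18.] 90
pie [381.5 247.6] [28, 28, 618] P [ 397. -335.   24.] diam eq 69.9 encl 82.3 ctr (381.5, 247.5) rect [25.  24.9] 80
pie [111.1 248.2] [24, 23, 389] P [399. 332.  24.] diam eq 54.4 encl 63.5 ctr (111.2, 248.4) rect [19.8 19.8] 16
green [396.5 125.8] [39, 34, 907] P [ 688. -357.   94.] diam eq 81.2 encl 96.8 ctr (395.2, 126.3) rect [29.  39.6] 45
green [357.1 129.6] [35, 34, 851] P [ 679. -261.   94.] diam eq 78.3 encl 89.1 ctr (356.5, 130.5) rect [29.1 36.8] 70
```

View pics/crop0.png

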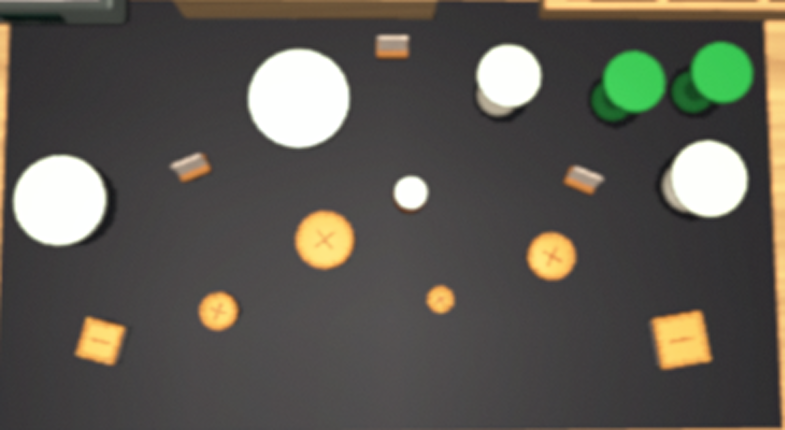

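Run:
```python
from h import *
ct,cs=optics.get_calibration('top'),optics.get_calibration('scene')
f=np.load('pics/top0.npz');g=np.load('pics/scene0.npz')
T={'largest':(215.6,201.1,26),'second':(321.1,208.7,26),'third':(166.1,234.3,26),'smallest':(269.5,228.8,26),
'S20':(203.6,135.2,20),'S45':(92.2,182.7,45),'S70':(394.2,172.7,70),'S95':(301.2,124.9,95)}
pb=blobs(g['p'],'pie',20)+blobs(g['p'],'white',20)
for k,(u,v,z) in T.items():
    P=ray(ct,(u,v),z); 
    q=cs['R']@P+cs['t'];q=cs['intrinsics']@q/q[2]
    st,ce,m=min(pb,key=lambda b:np.hypot(*(b[1]-q[:2])))
    print(k,P.round(1),'scene pred',q[:2].round(1),'blob',ce.round(1),st[2:],'P',ray(cs,ce,z).round(1))
# max heights from top depth
d=f['d'];K=np.linalg.inv(ct['intrinsics']);v,u=np.mgrid[:384,:512]
X=(np.einsum('ij,jhw->ihw',K,np.stack([u,v,1+0*u]))*d-ct['t'][:,None,None]); X=np.einsum('ji,jhw->ihw',ct['R'],X)
for n,(a,b,c_,e) in {'greybox':(25,20,125,100),'bread':(148,25,266,95),'tray':(320,25,512,95),'green':(340,100,420,145),'jar':(245,170,268,190)}.items(): print(n,np.percentile(X[2,b:e,a:c_],[50,98]).round(0), 'x,y min',X[0,b:e,a:c_].min().round())
```

```text
largest [513.6  77.8  26. ] scene pred [274.9 185.9] blob [275.3 186.8] [ 20  17 263] P [517.6  77.5  26. ]
second [ 494.  -185.4   26. ] scene pred [196.8 203.9] blob [197.1 204.8] [ 17  15 200] P [ 497.9 -185.6   26. ]
third [432.1 198.7  26. ] scene pred [297.8 160.1] blob [298.  160.8] [12 11 95] P [435.4 198.3  26. ]
smallest [444.5 -55.8  26. ] scene pred [230.4 182.1] blob [230.7 182.5] [ 9  8 57] P [446.7 -55.6  26. ]
S20 [681.5 109.4  20. ] scene pred [304.9 223.2] blob [305.3 223.6] [ 37  30 873] P [683.5 109.9  20. ]
S45 [557.5 375.4  45. ] scene pred [360.8 167.8] blob [361.1 168.1] [ 29  21 477] P [559.1 375.5  45. ]
S70 [ 578.6 -356.4   70. ] scene pred [144.8 233.4] blob [144.9 233.7] [ 29  24 530] P [ 580.  -356.4   70. ]
S95 [ 689.4 -128.1   95. ] scene pred [231.6 235.3] blob [231.9 235.6] [ 23  20 369] P [ 690.6 -127.6   95. ]
greybox [87. 92.] x,y min 445.0
bread [70. 86.] x,y min 445.0
tray [74. 78.] x,y min 445.0
green [ 3. 99.] x,y min 445.0
jar [ 3. 58.] x,y min 546.0
```

jog_arm --deltas "519 -509 80 0.23 94;519 -509 80 0.23 94;519 -509 80 0.23 94;519 -509 80 0.23 94;519 -509 80 0.23 94;519 -509 80 0.23 94;519 -509 80 0.23 94;519 -509 80 0.23 94;519 -509 80 0.23 94;519 -509 80 0.23 94" --squeeze 12

```text
clock: 1.35
eef_pos: [458.8, -8.9, 150.9]
eef_rot: [3.142, -0.0, -0.0]
wrist_force: [0.9, -1.8, 1.0]
finger_gap: 94.1
```

jog_arm --deltas "50 -75 60 0 94;50 -75 60 0 94;50 -75 60 0 94;50 -75 60 0 94;50 -75 60 0 94;50 -75 60 0 94;50 -75 60 0 94;50 -75 60 0 94;50 -75 60 0 94;50 -75 60 0 94"

```text
clock: 2.6
eef_pos: [508.1, 64.0, 91.1]
eef_rot: [3.142, 0.0, -0.0]
wrist_force: [1.1, -0.6, 0.2]
finger_gap: 94.0
```

```bash
cat > w.py <<'E'
from h import *
import sys
from scipy.spatial.transform import Rotation as Ro
def wpt(uv,z,s):
    c=optics.get_calibration('wrist');K=c['intrinsics']
    x,y=uv[0]-K[0,2],uv[1]-K[1,2]; r=np.hypot(x,y);th=r/K[0,0]
    d=np.array([x/r*np.sin(th),y/r*np.sin(th),np.cos(th)]) 
    H=c['hand_eye'];Rt=Ro.from_euler('xyz',s['eef_rot']).as_matrix()
    o=Rt@H[:3,3]+s['eef_pos'];d=Rt@H[:3,:3]@d
    return o+d*(z-o[2])/d[2]
E
python3 - <<'E'
from w import *
s=manip.read_state();print(s['clock'],s['eef_pos'],s['eef_rot'])
p,d=shot('wrist','w1')
for k in['pie','white']:
  for st,ce,m in blobs(p,k,150): print(k,st,ce.round(1),wpt(ce,26,s).round(1))
E
```

```text
2.6 [508.07175928  64.0472497   91.05993289] [ 3.14158285e+00  5.84826781e-05 -1.56032408e-04]
pie [ 61  98  28  24 240] [ 74.2 109.6] [593.7 222.1  26. ]
pie [ 204  157   72   70 2124] [238.2 187. ] [523.6  77.6  26. ]
pie [ 472  189   35   49 1211] [488.8 213.3] [ 496.  -179.9   26. ]
pie [106 257  16  16 189] [113.  264.3] [448.4 199.5  26. ]
white [ 134    0  135   62 6621] [198.   25.9] [653.5 108.6  26. ]
white [486   0  26  32 511] [502.   11.5] [ 711.  -191.1   26. ]
white [ 351  116   44   48 1593] [372.4 139.2] [563.7 -31.4  26. ]
```

View pics/w1.png

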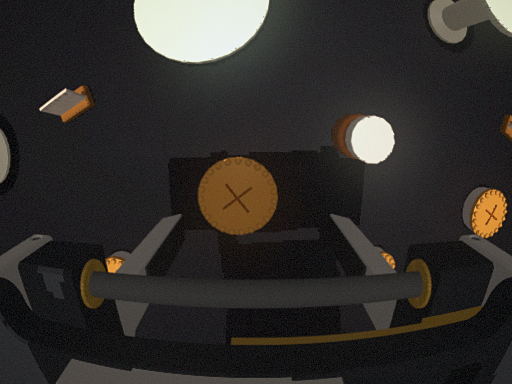

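Run:
```python
from w import *
s=manip.read_state();print(s['eef_pos'])
p=np.load('pics/w1.npz')['p']
h=cv2.cvtColor(p,cv2.COLOR_RGB2HSV);m=((h[...,1]>90)&(h[...,2]>60)&(h[...,0]<28)).astype(np.uint8)
m=cv2.morphologyEx(m,cv2.MORPH_CLOSE,np.ones((9,9)))
n,l,st,ce=cv2.connectedComponentsWithStats(m);i=l[187,230];print(st[i],ce[i],wpt(ce[i],26,s))
```

```text
[508.08592559  64.07376603  91.06132457]
[ 198  156   80   80 4926] [237.27222899 195.43158749] [516.70155339  78.45119053  26.        ]
```

jog_arm --deltas "7 -14 0 0 94;7 -14 20 0 94;7 -14 40 0 94;7 -14 58 0 94;7 -14 68 0 94;7 -14 73 0 94;7 -14 73 0 94;7 -14 73 0 60;7 -14 73 0 60;7 -14 73 0 60"

```text
clock: 3.9
eef_pos: [515.2, 78.1, 18.4]
eef_rot: [-3.142, -0.001, -0.0]
wrist_force: [-0.5, 0.4, 0.6]
finger_gap: 67.5
```

jog_arm --deltas "0 0 0 0 60;0 0 0 0 60;0 0 0 0 60;0 0 0 0 60;0 0 -15 0 60;0 0 -30 0 60;0 0 -50 0 60;0 0 -60 0 60;0 0 -60 0 60;0 0 -60 0 60"

```text
clock: 5.15
eef_pos: [514.8, 78.0, 77.6]
eef_rot: [3.142, 0.001, -0.0]
wrist_force: [0.1, -0.1, -0.4]
finger_gap: 65.7
```

Run:
```python
from w import *
s=manip.read_state();print(s['clock'],s['eef_pos'],s['finger_gap'],s['wrist_force'])
p,d=shot('wrist','w2')
h=cv2.cvtColor(p,cv2.COLOR_RGB2HSV);m=((h[...,1]>90)&(h[...,2]>60)&(h[...,0]<28)).astype(np.uint8)
m=cv2.morphologyEx(m,cv2.MORPH_CLOSE,np.ones((9,9)))
n,l,st,ce=cv2.connectedComponentsWithStats(m)
for i in range(1,n):
  if st[i][4]>2000: print(st[i],ce[i],wpt(ce[i],s['eef_pos'][2]-18+26,s))
```

```text
5.15 [514.76910365  78.02815037  77.57149842] 65.72357147353888 [ 0.09303169 -0.06414051 -0.35903731]
[ 201  185  110   95 8599] [255.42260728 234.82858472] [519.61385054  77.78587459  85.57149842]
[ 174  313  281   32 2176] [326.66222426 333.60386029] [442.65800274  28.14598908  85.57149842]
```

View pics/w2.png

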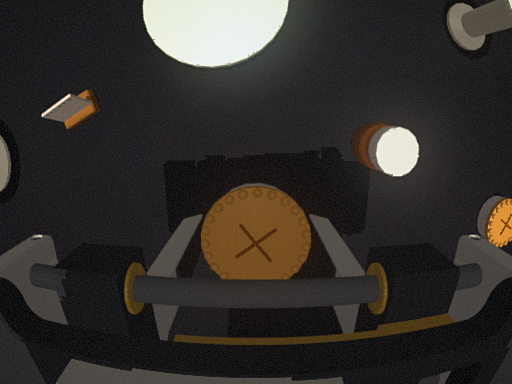

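jog_arm --deltas "40 -8 0 0 60;90 -17 0 0 60;140 -27 0 0 60;167 -32 0 0 60;167 -32 0 0 60;167 -32 15 0 60;167 -32 28 0 60;167 -32 35 0 60;167 -32 39 0 60;167 -32 39 0 60"

```text
clock: 6.45
eef_pos: [682.1, 110.0, 39.1]
eef_rot: [-3.142, -0.0, -0.0]
wrist_force: [0.0, -0.0, -0.6]
finger_gap: 65.8
```

jog_arm --deltas "0 0 0 0 60;0 0 0 0 94;0 0 0 0 94;0 0 0 0 94;0 0 0 0 94;0 0 0 0 94;0 0 -10 0 94;0 0 -30 0 94;0 0 -60 0 94;0 0 -90 0 94"

```text
clock: 7.7
eef_pos: [682.3, 110.0, 131.8]
eef_rot: [-3.141, -0.002, -0.0]
wrist_force: [0.2, 0.0, -0.3]
finger_gap: 94.0
```

Run:
```python
from w import *
s=manip.read_state();print(s['clock'],s['eef_pos'],s['finger_gap'],s['wrist_force'])
p,d=shot('wrist','w3')
```

```text
7.7 [682.3110586  110.03404426 131.81538758] 94.02754494135449 [ 0.21256468  0.00558305 -0.26598813]
```

View pics/w3.png

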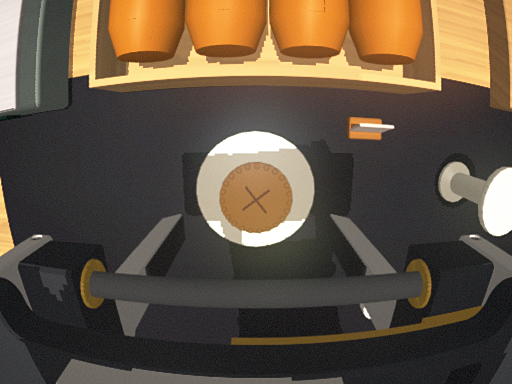

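```bash
cat >> w.py <<'E'
def offs(p,s,zs,uv,thr=60):
    """pie & stand centres from wrist pic: pie blob nearest uv; world-circle fit of contour rays on planes"""
    h=cv2.cvtColor(p,cv2.COLOR_RGB2HSV)
    pm=((h[...,1]>90)&(h[...,2]>thr)&(h[...,0]<28)).astype(np.uint8)
    pm=cv2.morphologyEx(pm,cv2.MORPH_CLOSE,np.ones((7,7)))
    wm=(((h[...,1]<90)&(h[...,2]>90))|(pm>0)).astype(np.uint8)
    out=[]
    for m,z in((pm,zs+26),(wm,zs)):
        l=cv2.connectedComponents(cv2.morphologyEx(m,cv2.MORPH_OPEN,np.ones((3,3))))[1]
        m=(l==l[uv[1],uv[0]]).astype(np.uint8)
        c=cv2.convexHull(max(cv2.findContours(m,0,cv2.CHAIN_APPROX_NONE)[0],key=cv2.contourArea))[:,0]
        W=np.array([wpt(q,z,s)[:2] for q in c.astype(float)])
        (x,y),r=cv2.minEnclosingCircle(W.astype(np.float32)); out.append((round(x,1),round(y,1),round(2*r,1)))
    print('pie',out[0],'stand',out[1])
E
python3 - <<'E'
from w import *
s=manip.read_state()
offs(np.load('pics/w3.npz')['p'],s,20,(256,185))
E
```

```text
pie (683.3, 110.1, 66.3) stand (688.2, 110.6, 127.3)
```

Run:
```python
from w import *
s=manip.read_state()
for uv in[(256,131),(256,246),(197,189),(315,189)]: print(wpt(uv,20,s).round(1))
for uv in[(256,161),(256,233),(219,197),(293,197)]: print(wpt(uv,46,s).round(1))
```

```text
[742.3 109.5  20. ]
[625.3 109.6  20. ]
[686.  167.9  20. ]
[685.9  51.2  20. ]
[717.1 109.6  46. ]
[650.3 109.6  46. ]
[684.8 142.8  46. ]
[684.7  76.4  46. ]
```

jog_arm --deltas "-187 295 0 0 94;-187 295 0 0 94;-187 295 0 0 94;-187 295 0 0 94;-187 295 0 0 94;-187 295 0 0 94;-187 295 0 0 94;-187 295 40 0 94;-187 295 60 0 94;-187 295 60 0 94"

```text
clock: 9.0
eef_pos: [495.1, -184.0, 68.6]
eef_rot: [-3.141, 0.001, 0.001]
wrist_force: [-0.6, -0.1, 0.3]
finger_gap: 94.1
```

Run:
```python
from w import *
s=manip.read_state();print(s['clock'],s['eef_pos'],s['finger_gap'],s['wrist_force'])
p,d=shot('wrist','w4')
offs(p,s,0,(250,195))
```

```text
9.0 [ 495.12207516 -184.02617381   68.62335113] 94.09543981593148 [-0.64556866 -0.06116916  0.33771489]
pie (495.9, -185.1, 55.2) stand (487.6, -185.1, 62.8)
```

jog_arm --deltas "0 1 15 0 94;0 1 30 0 94;0 1 42 0 94;0 1 48 0 94;0 1 51 0 94;0 1 51 0 94;0 1 51 0 48;0 1 51 0 48;0 1 51 0 48;0 1 51 0 48"

```text
clock: 10.3
eef_pos: [495.1, -185.9, 18.2]
eef_rot: [3.142, -0.0, -0.0]
wrist_force: [0.3, 0.2, -1.5]
finger_gap: 57.6
```

jog_arm --deltas "0 0 0 0 48;0 0 0 0 48;0 0 0 0 48;0 0 0 0 48;0 0 0 0 48;0 0 -15 0 48;0 0 -40 0 48;0 0 -80 0 48;0 0 -120 0 48;0 0 -120 0 48"

```text
clock: 11.55
eef_pos: [496.2, -186.5, 141.8]
eef_rot: [3.139, -0.005, -0.0]
wrist_force: [0.6, -0.5, -0.9]
finger_gap: 53.8
```

jog_arm --deltas "3 -25 0 0 48;9 -80 0 0 48;16 -140 0 0 48;22 -200 0 0 48;29 -260 0 0 48;36 -320 0 0 48;43 -380 0 0 48;49 -440 0 0 48;56 -500 0 0 48;60 -540 0 0 48"

```text
clock: 12.8
eef_pos: [554.5, 356.4, 137.2]
eef_rot: [3.141, 0.001, 0.001]
wrist_force: [-0.2, -0.1, -0.3]
finger_gap: 53.7
```

jog_arm --deltas "3 -21 0 0 48;3 -21 0 0 48;3 -21 0 0 48;3 -21 25 0 48;3 -21 45 0 48;3 -21 50 0 48;3 -21 50 0 48;3 -21 50 0 48;3 -21 50 0 48;3 -21 50 0 48"

```text
clock: 14.05
eef_pos: [558.2, 375.1, 88.5]
eef_rot: [-3.141, -0.0, -0.0]
wrist_force: [-0.7, 0.2, -1.4]
finger_gap: 53.7
```

Run:
```python
from w import *
s=manip.read_state();print(s['clock'],s['eef_pos'],s['finger_gap'],s['wrist_force'])
p,d=shot('wrist','w5')
```

```text
14.05 [558.24875821 375.14022265  88.46966253] 53.72533911970987 [-0.6713024   0.2033639  -1.43728376]
```

View pics/w5.png

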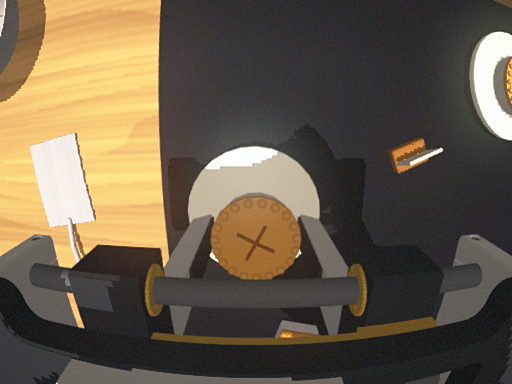

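jog_arm --deltas "0 0 8 0 48;0 0 16 0 48;0 0 22 0 48;0 0 25 0 48;0 0 25 0 48;0 0 25 0 48;0 0 25 0 94;0 0 25 0 94;0 0 25 0 94;0 0 25 0 94"

```text
clock: 15.35
eef_pos: [558.2, 375.0, 63.1]
eef_rot: [-3.142, -0.0, -0.0]
wrist_force: [-1.0, 0.4, 0.1]
finger_gap: 90.2
```

jog_arm --deltas "0 0 0 0 94;0 0 -8 0 94;0 0 -20 0 94;0 0 -50 0 94;0 0 -75 0 94;0 0 -75 0 94;0 0 -75 0 94;0 0 -75 0 94;0 0 -75 0 94;0 0 -75 0 94"

```text
clock: 16.6
eef_pos: [558.1, 375.0, 137.7]
eef_rot: [3.141, 0.0, -0.0]
wrist_force: [-0.4, 0.6, 0.7]
finger_gap: 94.1
```

Run:
```python
from w import *
s=manip.read_state();print(s['clock'],s['eef_pos'],s['finger_gap'],s['wrist_force'])
p,d=shot('wrist','w6');np.save('pics/w6s.npy',s,allow_pickle=True)
offs(p,s,45,(256,200))
```

```text
16.6 [558.07241829 375.01355195 137.72473201] 94.11573986862017 [-0.39815424  0.64425935  0.69078874]
pie (558.8, 374.7, 53.7) stand (558.7, 376.5, 100.8)
```

View pics/w6.png

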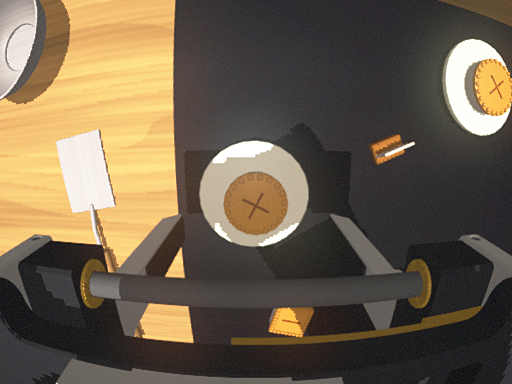

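jog_arm --deltas "-40 56 0 0 94;-80 113 0 0 94;-120 169 0 0 94;-125 176 10 0 94;-125 176 35 0 94;-125 176 60 0 94;-125 176 69 0 94;-125 176 69 0 94;-125 176 69 0 94;-125 176 69 0 94"

```text
clock: 17.9
eef_pos: [433.4, 199.3, 69.8]
eef_rot: [-3.141, -0.001, -0.0]
wrist_force: [-0.0, 0.6, 0.1]
finger_gap: 93.9
```

Run:
```python
from w import *
s=manip.read_state();print(s['clock'],s['eef_pos'],s['finger_gap'],s['wrist_force'])
p,d=shot('wrist','w7')
offs(p,s,0,(250,200))
```

```text
17.9 [433.44790424 199.25182967  69.77068807] 93.91233966918182 [-0.03252718  0.59913386  0.0809821 ]
pie (434.1, 200.3, 43.3) stand (426.0, 200.5, 49.5)
```

jog_arm --deltas "0 0 15 0 94;0 0 30 0 94;0 0 42 0 94;0 0 48 0 94;0 0 51 0 94;0 0 51 0 94;0 0 51 0 36;0 0 51 0 36;0 0 51 0 36;0 0 51 0 36"

```text
clock: 19.2
eef_pos: [433.2, 199.1, 18.2]
eef_rot: [-3.142, -0.0, -0.0]
wrist_force: [0.1, -0.2, -0.6]
finger_gap: 57.7
```

jog_arm --deltas "0 0 0 0 36;0 0 0 0 36;0 0 0 0 36;0 0 0 0 36;0 0 0 0 36;0 0 -15 0 36;0 0 -40 0 36;0 0 -80 0 36;0 0 -120 0 36;0 0 -140 0 36"

```text
clock: 20.45
eef_pos: [433.6, 199.2, 161.3]
eef_rot: [-3.14, -0.003, -0.0]
wrist_force: [-0.1, -0.4, -0.3]
finger_gap: 41.8
```

jog_arm --deltas "7 25 0 0 36;21 80 0 0 36;37 140 0 0 36;53 200 0 0 36;68 260 0 0 36;84 320 0 0 36;100 380 0 0 36;116 440 0 0 36;131 500 0 0 36;141 535 0 0 36"

```text
clock: 21.7
eef_pos: [573.8, -338.7, 158.9]
eef_rot: [3.141, -0.0, -0.002]
wrist_force: [0.2, 1.2, 0.4]
finger_gap: 41.8
```

jog_arm --deltas "5 20 0 0 36;5 20 0 0 36;5 20 0 0 36;5 20 20 0 36;5 20 40 0 36;5 20 45 0 36;5 20 45 0 36;5 20 45 0 36;5 20 45 0 36;5 20 45 0 36"

```text
clock: 22.95
eef_pos: [579.1, -356.0, 113.4]
eef_rot: [3.141, -0.0, -0.0]
wrist_force: [-0.1, -0.1, -0.1]
finger_gap: 41.9
```

Run:
```python
from w import *
s=manip.read_state();print(s['clock'],s['eef_pos'],s['finger_gap'],s['wrist_force'])
p,d=shot('wrist','w8')
```

```text
22.95 [ 579.08752697 -356.03157452  113.4320309 ] 41.9416733331828 [-0.08554907 -0.07438876 -0.12970085]
```

View pics/w8.png

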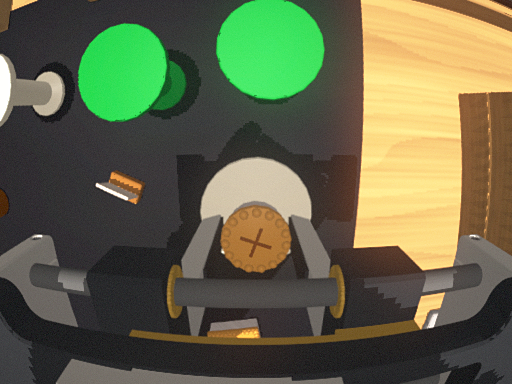

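jog_arm --deltas "0 0 8 0 36;0 0 16 0 36;0 0 22 0 36;0 0 25 0 36;0 0 25 0 36;0 0 25 0 36;0 0 25 0 80;0 0 25 0 80;0 0 25 0 80;0 0 25 0 80"

```text
clock: 24.25
eef_pos: [579.0, -356.0, 88.1]
eef_rot: [3.142, 0.0, -0.0]
wrist_force: [-1.1, -0.2, 0.4]
finger_gap: 77.9
```

jog_arm --deltas "0 0 0 0 80;0 0 -8 0 80;0 0 -20 0 80;0 0 -50 0 80;0 0 -75 0 80;0 0 -75 0 80;0 0 -75 0 80;0 0 -75 0 80;0 0 -75 0 80;0 0 -75 0 80"

```text
clock: 25.5
eef_pos: [578.9, -355.9, 162.7]
eef_rot: [-3.141, 0.0, -0.0]
wrist_force: [-0.2, 0.2, 0.2]
finger_gap: 79.6
```

Run:
```python
from w import *
s=manip.read_state();print(s['clock'],s['eef_pos'],s['finger_gap'],s['wrist_force'])
p,d=shot('wrist','w9')
offs(p,s,70,(256,200))
```

```text
25.5 [ 578.94913997 -355.9374489   162.73862314] 79.64844544752894 [-0.21651587  0.1619895   0.16523294]
pie (580.1, -356.4, 41.7) stand (579.4, -356.1, 84.9)
```

View pics/w9.png

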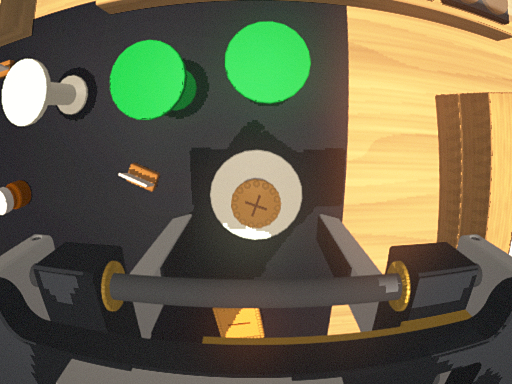

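jog_arm --deltas "-12 -27 0 0 80;-36 -80 0 0 80;-60 -135 0 0 80;-84 -190 0 0 80;-108 -243 0 0 80;-130 -292 0 0 80;-134 -300 20 0 80;-134 -300 60 0 80;-134 -300 94 0 80;-134 -300 94 0 80"

```text
clock: 26.8
eef_pos: [444.0, -55.7, 67.7]
eef_rot: [-3.141, 0.004, -0.0]
wrist_force: [0.0, 0.4, 1.2]
finger_gap: 79.7
```

Run:
```python
from w import *
s=manip.read_state();print(s['clock'],s['eef_pos'],s['finger_gap'],s['wrist_force'])
p,d=shot('wrist','w10')
offs(p,s,0,(252,200))
```

```text
26.8 [443.97179043 -55.69034618  67.72052924] 79.66664816960647 [0.00232531 0.4482054  1.20781476]
pie (445.9, -55.0, 31.5) stand (438.5, -54.9, 38.1)
```

jog_arm --deltas "0 0 15 0 80;0 0 30 0 80;0 0 42 0 80;0 0 48 0 80;0 0 51 0 80;0 0 51 0 80;0 0 51 0 24;0 0 51 0 24;0 0 51 0 24;0 0 51 0 24"

```text
clock: 28.1
eef_pos: [445.1, -55.9, 18.2]
eef_rot: [3.142, -0.0, -0.0]
wrist_force: [-0.6, 0.2, 0.4]
finger_gap: 43.4
```

jog_arm --deltas "0 0 0 0 24;0 0 0 0 24;0 0 0 0 24;0 0 0 0 24;0 0 0 0 24;0 0 -15 0 24;0 0 -40 0 24;0 0 -80 0 24;0 0 -120 0 24;0 0 -145 0 24"

```text
clock: 29.35
eef_pos: [445.3, -56.0, 166.0]
eef_rot: [3.141, -0.003, -0.0]
wrist_force: [0.5, -0.4, -0.6]
finger_gap: 29.8
```

jog_arm --deltas "25 7 0 0 24;75 22 0 0 24;130 38 0 0 24;185 54 0 0 24;230 68 0 0 24;245 72 0 0 24;245 72 10 0 24;245 72 25 0 24;245 72 25 0 24;245 72 25 0 24"

```text
clock: 30.6
eef_pos: [689.9, -127.9, 138.6]
eef_rot: [3.141, -0.0, -0.0]
wrist_force: [0.0, 0.5, 0.3]
finger_gap: 29.8
```

Run:
```python
from w import *
s=manip.read_state();print(s['clock'],s['eef_pos'],s['finger_gap'],s['wrist_force'])
p,d=shot('wrist','w11')
```

```text
30.6 [ 689.86371752 -127.90226488  138.64002171] 29.80708025015645 [0.00439725 0.49075654 0.25398891]
```

View pics/w11.png

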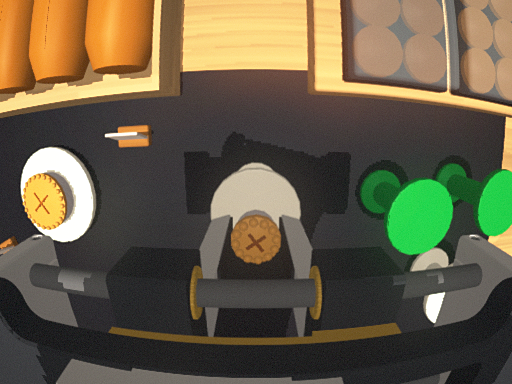

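The picture confirms that the smallest pie, at (255,240), is over the white tall stand at (256,205). Both green look-alikes are well clear to the right.

jog_arm --deltas "0 0 8 0 24;0 0 16 0 24;0 0 22 0 24;0 0 25 0 24;0 0 25 0 24;0 0 25 0 24;0 0 25 0 60;0 0 25 0 60;0 0 25 0 60;0 0 25 0 60"

```text
clock: 31.9
eef_pos: [690.0, -128.0, 113.0]
eef_rot: [-3.142, 0.0, -0.0]
wrist_force: [-0.2, -0.4, 0.4]
finger_gap: 59.3
```

jog_arm --deltas "0 0 0 0 60;0 0 -8 0 60;0 0 -20 0 60;0 0 -50 0 60;0 0 -75 0 60;0 0 -75 0 60;0 0 -75 0 60;0 0 -75 0 60;0 0 -75 0 60;0 0 -75 0 60"

```text
clock: 33.15
eef_pos: [690.0, -128.0, 187.7]
eef_rot: [-3.141, 0.001, -0.0]
wrist_force: [-0.8, -0.3, 0.4]
finger_gap: 59.8
```

Run:
```python
from w import *
s=manip.read_state();print(s['clock'],s['eef_pos'],s['finger_gap'],s['wrist_force'])
p,d=shot('wrist','w12')
offs(p,s,95,(256,200))
shot('scene','scene1')
```

```text
33.15 [ 689.97962064 -127.97297346  187.70235159] 59.80904581342145 [-0.75043642 -0.29092873  0.44924064]
pie (691.4, -128.1, 29.8) stand (691.7, -127.3, 70.5)
```

View pics/w12.png

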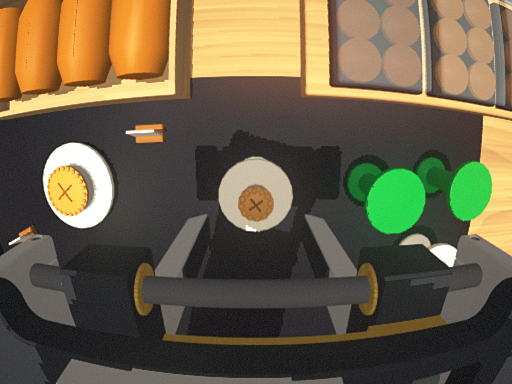

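View pics/scene1.png

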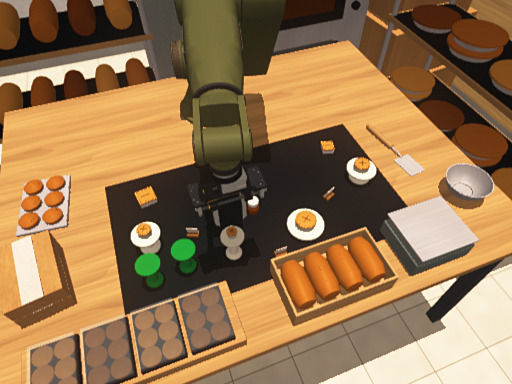

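All four are in place. I'll pull the arm back and check once from the top camera.

jog_arm --deltas "0 0 -20 0 60;-50 0 -40 0 60;-110 0 -40 0 60;-170 0 -40 0 60;-230 0 -40 0 60;-290 0 -40 0 60;-310 0 -40 0 60;-310 0 -40 0 60;-310 0 -40 0 60;-310 0 -40 0 60"

```text
clock: 34.5
eef_pos: [380.7, -127.9, 227.9]
eef_rot: [-3.141, 0.0, 0.0]
wrist_force: [0.7, 0.1, -0.0]
finger_gap: 60.0
```

Run:
```python
from w import *
p,d=shot('top','top1');c=optics.get_calibration('top')
B=blobs(p,'pie',40)
for n,z,u in(('S20',20,(203.6,135.2)),('S45',45,(92.2,182.7)),('S70',70,(394.2,172.7)),('S95',95,(301.2,124.9)),('sqL',0,(381.5,247.6)),('sqS',0,(111.1,248.2))):
    st,ce,m=min(B,key=lambda b:np.hypot(*(b[1]-np.array(u))))
    print(n,ray(c,u,z if z else 26)[:2].round(1),'pie',ray(c,ce,z+26)[:2].round(1),st[4])
```

```text
S20 [681.5 109.4] pie [678.6 108. ] 498
S45 [557.5 375.4] pie [555.7 370.7] 386
S70 [ 578.6 -356.4] pie [ 577.1 -353.6] 225
S95 [ 689.4 -128.1] pie [ 686.9 -127.9] 111
sqL [ 396.8 -334.5] pie [ 401.  -339.4] 482
sqS [399.  331.5] pie [398.9 331.4] 390
```

View pics/top1.png

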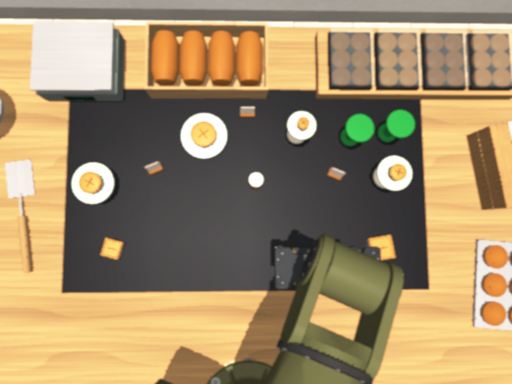

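Run:
```python
from w import *
p=np.load('pics/top1.npz')['p'];q=np.load('pics/w6.npz')['p']
a=cv2.resize(p[155:210,65:120],(390,390),interpolation=cv2.INTER_CUBIC);b=cv2.resize(q[130:260,190:320],(390,390),interpolation=cv2.INTER_CUBIC)
cv2.imwrite('pics/c1.png',cv2.cvtColor(np.hstack([a,b]),cv2.COLOR_RGB2BGR))
c=optics.get_calibration('top');d=np.load('pics/top1.npz')['d']
v,u=np.mgrid[:384,:512];K=np.linalg.inv(c['intrinsics'])
X=np.einsum('ij,jhw->ihw',K,np.stack([u,v,1+0*u]))*d-c['t'][:,None,None];X=np.einsum('ji,jhw->ihw',c['R'],X)
for n,z,xy in(('S20',20,(681.5,109.4)),('S45',45,(557.5,375.4)),('S70',70,(578.6,-356.4)),('S95',95,(689.4,-128.1))):
    near=np.hypot(X[0]-xy[0],X[1]-xy[1])<70
    r=[]
    for m in(near&(abs(X[2]-z-25)<9),near&(X[2]>z-6)&(X[2]<z+40)):
        W=X[:2,m].T; r.append(((W.min(0)+W.max(0))/2).round(1).tolist()+[(W.max(0)-W.min(0)).round(0).tolist()])
    print(n,'pie',r[0],'stand',r[1],np.median(X[2][near&(X[2]>z+15)]).round(1))
```

```text
S20 pie [680.7, 109.8, [65.0, 62.0]] stand [682.4, 109.9, [115.0, 114.0]] 44.3
S45 pie [556.7, 374.1, [53.0, 53.0]] stand [557.2, 375.8, [98.0, 98.0]] 69.1
S70 pie [578.5, -356.1, [41.0, 42.0]] stand [579.4, -354.7, [81.0, 83.0]] 94.5
S95 pie [689.4, -126.9, [29.0, 28.0]] stand [689.6, -127.4, [68.0, 66.0]] 119.4
```

View pics/c1.png

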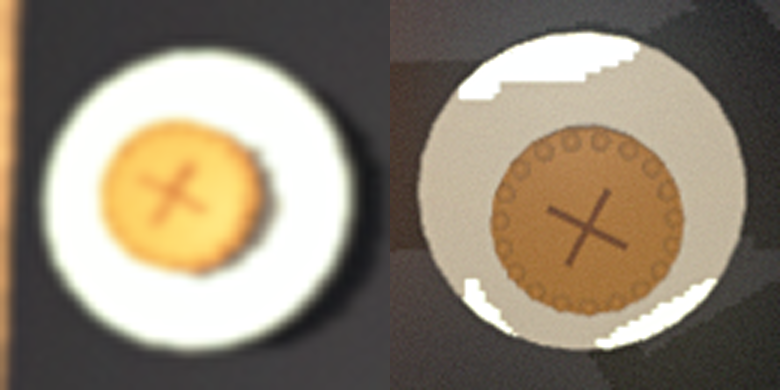

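Depth puts every pie within 2 mm of its stand's centre, with its top about 26 mm above the plate, so all are upright. The mask-based 2–5 mm shift came from the pies' visible sides and bloom. I'm handing in.

Run:
```python
from h import *
s=manip.read_state();print(s['clock'],abs(s['qd']).max(),s['wrist_force']);print(workorder.sign_off())
```

```text
34.55 0.005107562890209465 [-0.28292073  0.89584246 -0.07398933]
the job is handed in; nothing more can be done
None
```

All four round pies are on their stands, placed largest to smallest from the lowest stand to the tallest. The job was handed in at 34.6 s with the gripper open and clear of everything.

- **Centring:** the last depth check from the top camera put each pie within about 2 mm of its stand's centre. Each pie's top was about 24–25 mm above its plate, so all four are upright. The wrist views taken right after each release agreed within about 2 mm.
- **Checks that disagreed:** a colour-mask check in the final top picture showed 2–5 mm offsets, the largest on the second stand. I put this down to the mask being thrown off by glare from the white plates and the pies' visible sides, and relied on the depth and wrist views. The wrist views also read pie and stand positions up to about 2–3 mm off the top camera in x. The shift is much the same for pie and stand, so it does not affect the centring.
- **Square pies and look-alikes:** I did not reach for the square pies or the green stands. The small square pie read as unmoved. The large one was partly hidden by the arm in the last picture, so its reading there was not usable. An earlier scene view showed it where it was at the start.

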